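Hold the telescoping marking-out gauge at the set length over the board's line

ROBOT

A 6-joint arm with a two-finger parallel gripper is mounted at the origin on the work surface. World frame = base frame: x ahead of the robot, y to its left, z up, the work surface at z = 0. Lengths are in mm, angles in rad, forces in N, time in s.
With the tool pointing down it reaches from about 275 to 1000 mm from the base axis. Payload 8.4 kg.
Tool frame: the origin (TCP) lies between the finger pads; the fingertips stand 8 mm ahead of it and the grasp point (between the pads) lies 11 mm behind it (tcp_to_tips is the distance from the TCP to the fingertips, in mm); z points along the fingers, y is the line along which they close (so a half turn about z gives the same grasp; the last joint's range is limited). The gripper opens to 85 mm and grips with 20 to 120 N. Pads are 22 mm wide; open, the fingers measure 114 mm over their backs; the gripper's body (76 mm by 85 mm) begins 54 mm behind the grasp point. The pads swing forward as they close: fully open they stand 13 mm farther back than shut.
Start: joints at [-1.195, 0.353, 1.633, -0, 1.155, -0.002], TCP at [230.547, -580.927, 239.281] pointing down, gripper open.
Joint ranges: [-2.63, 2.63], [-0.92, 2.1], [0.06, 2.66], [-1.3, 4.44], [0, 2.69], [-3.02, 3.02]. Speed limits (rad/s): [2.22, 2.22, 2.79, 3.14, 3.14, 3.14].

INTERFACE

Orientations are given as [roll, pitch, yaw] about the fixed x, y, z axes, in that order (R = Rz(yaw) Ry(pitch) Rx(roll)).
In Python, from rig import * gives the robot as it stands.
- The arm moves only by the tool step_arm, never from a script. Its argument "motion" is a list of rows, each an object with "claw": the finger opening in mm, from 0 to 85.4; "delta_pos": the shift along the tool's x, y, z in mm, a list of three; "turn": the turn about the tool's z in rad. In form: [{"claw": claw, "delta_pos": [dx, dy, dz], "turn": turn}, ...]. A call has 1 to 8 rows; each row shifts and turns the commanded pose from where the row before left it, along the tool's axes as they then stand; what a row does not reach is not made up. A row lasts 1/12 s, in which the tool goes at most 41.7 mm and 7.16 degrees, less where a joint would pass 70% of its speed; a pose out of reach is approached as far as the arm can. A call is refused whole if a number of a shift passes 41.7 or a number of a turn 0.125, either way. A call with a gripper value outside its range is refused whole. The fingers move at their own pace and stop on an object; "force" is the grip in N (left out, the last holds). Time passes only in rows, so rows that do not move let the fingers close. It gives the time, the measured TCP pose, the force, the opening and the grip force at its end, in the units of the state.
- sense(): the state, without advancing time (a new reading comes with each control period).
- grab_frame(name): name is "side" or "top"; returns a dict with "img" (480x640x3 uint8, red, green, blue), "vertical_fov" (degrees; the focal length in pixels is half the picture's height over the tangent of half this angle, whatever the lens; pixels are square), "cx", "cy" (the principal point, pixels), "D" ([k1, k2, p1, p2, k3] as OpenCV has them; the pictures are not rectified), "R" (3x3) and "t" (3): a world point X has camera coordinates R X + t. Camera axes: x right, y down, z forward; pixel columns grow to the right and rows downward; lengths in mm; the calibration is good to about 2 mm. A picture is of the moment at which its call begins. There is no depth.
- sign_off(): hands the job in; it is judged then, once.
The state is a dict: "clock": time; "qpos": joint angles; "qvel": joint speeds; "joint_efforts": joint torques, N m; "eef_pos": TCP position; "tcp_rot": TCP orientation; "contact_force": force on the tool from outside, world axes, zero at the start; "wrist_torque": the same for the moment, N m; "opening": opening from 0.0 (shut) to 1.0 (fully open); "grasp_force": force on a finger pad.
Only numpy, scipy, OpenCV 4.12 (cv2) and the standard library are available. Lean on these libraries where they do the work, as an engineer would, in place of code of your own. Each camera call takes 0.05 s, during which the arm holds its last target. There are 200 camera calls.

TASK

A hole is to be drilled in the clamped board, on its red line, at the length set by the yellow rider on the gauge's scale. Pinch the red lock button into the gauge arm's head to free the arm, draw the arm out against its return spring until the head's yellow index line is level with the middle of the yellow rider, and swing it so that its pointer stands over the red line. Finish while holding it still there, with the button still pinched in; leave the tin, the bottle and the screwdriver alone.

Things in the scene. Friction and masses are not known exactly. Their poses are not given: they have to be found in the camera images.
- gauge: Green marking-out gauge bolted to the bench; origin on the bench top, on the upright pivot axis of its boom. Base plate 130 x 130 x 12 mm. A green square sleeve (30 x 30 mm, top 85 mm above the bench, steel pivot cap to 95 mm) turns on the pivot and ends 200 mm out from the axis. A telescoping aluminium arm slides straight out of it, level, and carries the head.
- swing_boom (a joint): Turn of sleeve, arm, scale and head about the upright pivot axis, rad, positive anticlockwise seen from above, +-0.6; turns freely against light friction (about 0.3 N m) and stays where it is left.
- gauge_arm (a joint): How far the telescoping arm is drawn out, m: 0 fully in (locked, head's middle 230 mm from the pivot axis) to 0.17. A return spring pulls it in with 4 N at 0 and 25 N per m more; it runs back in if let go. At 0 it is locked until the button is pressed; the lock catches only there.
- lock_button (a joint): How far the red lock button is pressed into the head, m: 0 out to 0.008 fully in (about 4 N to start, 10 N fully in). The arm is free when it is in by more than about 0.0065. It springs out when let go.
- gauge_head: Black head at the end of the arm: a block 36 mm along the arm, 36 mm across, from 56 to 120 mm above the bench. Frame: x outward along the arm, away from the pivot, y across (left when looking outward), z up; origin on the arm's centre line at the head's middle, at bench-top height (120 mm under the head's top). The red lock button stands out of its -y side.
- button_face (a point): Middle of the red lock button's outer face, 99 mm above the bench. The button (26 mm along the arm, 30 mm tall) stands out 11 mm from the head's -y side and moves toward +y; head and button together are 47 mm across, 39 mm when pressed. Pinch from above across the arm, one finger on the button, one on the head's opposite side, pads about 98 mm above the bench.
- head_top (a point): Centre of the head's top face, 120 mm above the bench. A yellow index line crosses the top here, across the arm, at the head's middle; a yellow tongue below it reaches out over the scale.
- pointer_tip (a point): Tip of the steel pointer under the head, straight below the middle of the head's top, 38 mm above the bench.
- rider_mark (a point): Black line at the middle of the top of the yellow rider (12 mm cube) clamped tight on the scale's outer edge, 55 mm to the +y side of the arm's centre line, top 70 mm above the bench. The scale (aluminium blade, ticks each 10 mm, long each 50 mm, top 64 mm above the bench, 23 to 49 mm to the +y side) is fixed to the sleeve; it and the rider swing with it.
- board: Light wooden board, 260 x 120 x 27 mm, clamped on the bench under the arm. Its frame: origin on the bench at the gauge's pivot axis, x along the board's middle, away from the pivot, z up. A red line 5 mm wide runs along the middle of its top, from 225 to 475 mm from the pivot axis; prolonged, it meets the axis.
- line_end (a point): Outer end of the red line on the board's top, 475 mm from the pivot axis, 27 mm above the bench.
- paint_tin: Blue tin, 86 mm across, 100 mm tall, standing; origin at its underside. Leave alone.
- glue_bottle: Glue bottle with orange cap, 56 mm across, 150 mm tall, standing; origin at its underside. Leave alone.
- screwdriver: Screwdriver lying on the bench. Leave alone.

How it is judged:
By the outcome, as a careful person would: the job done as asked, in the order asked, and still so for the second after the job is handed in, while the arm keeps its last pose, push and grip.
It also fails if it takes over 48 s, if anything falls off the work surface, if the arm or the gripper's body presses on something with over 40 N, if the wrist force passes 120 N, or if a joint passes its speed limit or range.

## Working session

There is one attempt and no reset: what is moved stays moved. The work goes in short steps, Python scripts to look and compute and a tool call to move; the robot and the scene stay as the last step left them, time stands still between calls to the robot, and variables do not carry over. Pictures are saved under pics/ and viewed, at most 10 in all, crops included, and the job is handed in when it is done.

Besides the shell and the picture viewer there is one more tool, called after "Call:" as name(argument=value, ...), one argument or row to a line, values as JSON. step_arm: Moves the arm, as the interface text tells. Its arguments: {"type":"object","properties":{"motion":{"type":"array","items":{"type":"object","properties":{"claw":{"type":"number"},"delta_pos":{"type":"array","items":{"type":"number"}},"turn":{"type":"number"}}}},"force":{"type":"number"}},"required":["motion"]}

```bash
mkdir -p pics; cat > h.py <<'E'
from rig import *
import numpy as np, cv2
def K(f):
    F=240/np.tan(np.radians(f["vertical_fov"])/2)
    return np.array([[F,0,f["cx"]],[0,F,f["cy"]],[0,0,1.]])
def ray(f,uv):
    p=cv2.undistortPoints(np.array([[uv]],float),K(f),np.array(f["D"],float))[0,0]
    R=np.array(f["R"]);t=np.array(f["t"]).ravel()
    return -R.T@t, R.T@np.array([p[0],p[1],1.])
def atz(f,uv,z):
    c,d=ray(f,uv); return c+d*(z-c[2])/d[2]
def proj(f,X):
    return cv2.projectPoints(np.array(X,float).reshape(-1,1,3),cv2.Rodrigues(np.array(f["R"],float))[0],np.array(f["t"],float),K(f),np.array(f["D"],float))[0].reshape(-1,2)
def save(f,n): cv2.imwrite("pics/"+n+".png",f["img"][:,:,::-1])
E
python3 - <<'E'
from h import *
import pickle
for n in("top","side"):
    f=grab_frame(n);save(f,n+"0");pickle.dump(f,open(n+"0.pkl","wb"))
    R=np.array(f["R"]);print(n,-R.T@np.array(f["t"]).ravel(),f["vertical_fov"])
print(sense())
E
```

```text
top [ 444.14949383  -11.34656416 1158.57512847] 57.1349335396262
side [350.74164624 773.83245881 842.46826275] 46.57076090399609
{'clock': 0.1, 'qpos': array([-1.19541225e+00,  3.53637262e-01,  1.63404465e+00, -1.26274144e-06,
        1.15521489e+00, -2.42245230e-03]), 'qvel': array([ 0.00027381, -0.000943  , -0.00310949, -0.00106843, -0.00201363,
        0.00047525]), 'joint_efforts': array([ 2.03314652e-03, -6.06350899e+01, -3.42818677e+01,  6.01337160e-05,
        3.96052215e-03, -2.86513648e-05]), 'eef_pos': array([ 230.38539669, -580.54004083,  238.60676307]), 'tcp_rot': array([-3.14028851e+00, -2.00463853e-06,  3.77807035e-01]), 'contact_force': array([ 0.24173461,  0.81240604, -0.92816851]), 'wrist_torque': array([0.02892858, 0.03295497, 0.01422818]), 'grasp_force': 0.0, 'opening': 1.0007994545982921}
```

View pics/top0.png

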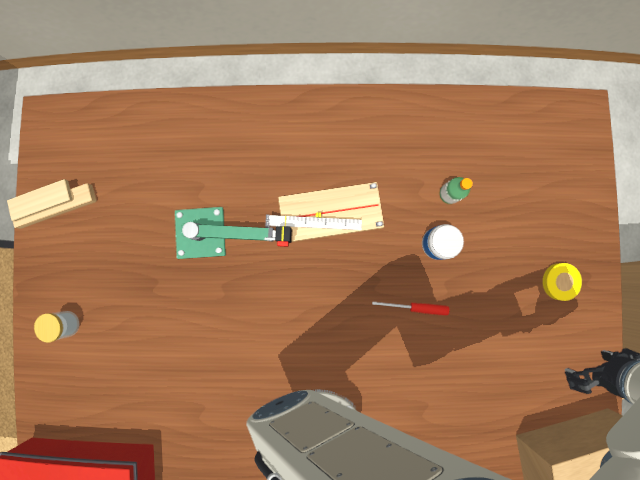

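View pics/side0.png

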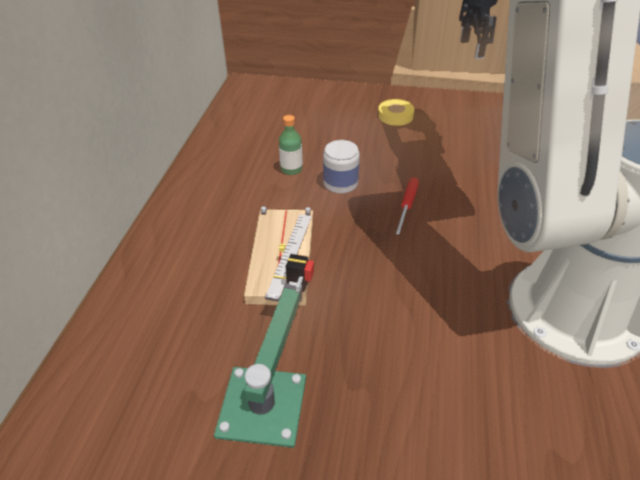

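The top view shows the gauge pivot near (190,230), the head near (284,236), the rider near (319,215) and the red line running to (378,206). I'll enlarge both views.

```bash
python3 - <<'E'
import cv2
a=cv2.imread("pics/top0.png")[170:270,165:395];cv2.imwrite("pics/t0c.png",cv2.resize(a,(782,340),interpolation=cv2.INTER_CUBIC))
a=cv2.imread("pics/side0.png")[195:315,240:330];cv2.imwrite("pics/s0c.png",cv2.resize(a,(450,600),interpolation=cv2.INTER_CUBIC))
E
```

```text
(no output)
```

View pics/t0c.png

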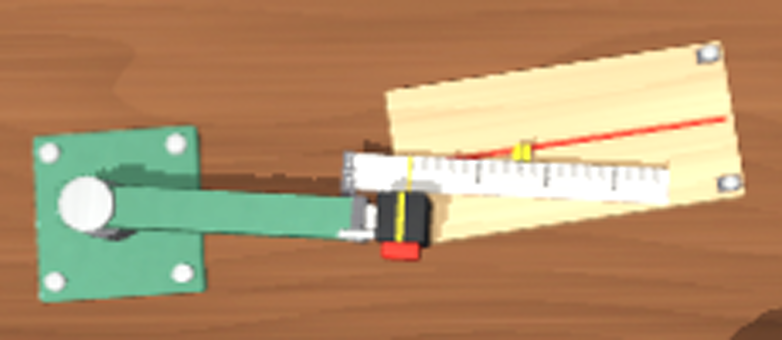

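View pics/s0c.png

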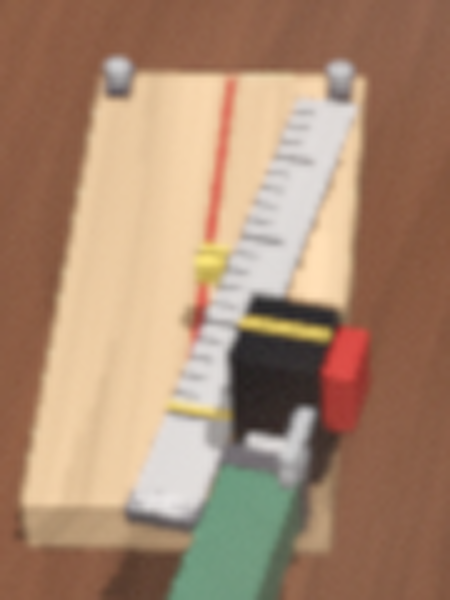

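The crops show these points. Top crop: cap (86,204), index middle (402,216), rider (522,150), line end (725,118). Side crop: index (286,327), rider (213,254), line end (232,80).

```bash
python3 - <<'E'
from h import *
import pickle
T=pickle.load(open("top0.pkl","rb"));S=pickle.load(open("side0.pkl","rb"))
t=lambda u,v:(165+(u+.5)/3.4-.5,170+(v+.5)/3.4-.5)
s=lambda u,v:(240+(u+.5)/5-.5,195+(v+.5)/5-.5)
P={}
for n,a,b,z in [("cap",t(86,204),(258,376),95),("head",t(402,216),s(286,327),120),("rider",t(522,150),s(213,254),70),("lend",t(725,118),s(232,80),27)]:
    A=atz(T,a,z);B=atz(S,b,z);P[n]=(A+B)/2;print(n,A[:2].round(1),B[:2].round(1))
for i in (0,1):
  pass
c,h,r,l=[P[k][:2] for k in("cap","head","rider","lend")]
an=lambda v:np.arctan2(v[1],v[0])
print("dist head,rider,lend",[np.linalg.norm(x-c) for x in(h,r,l)],"angles",an(h-c),an(r-c),an(l-c))
u=(h-c)/np.linalg.norm(h-c);print("along rider",(r-c)@u,"lateral",u[0]*(r-c)[1]-u[1]*(r-c)[0], "swing",an(l-c)-an(h-c))
# plates bolt circle
b=[t(49,153),t(176,143),t(55,282),t(182,273)]
print("plate centre",np.mean([atz(T,x,14) for x in b],0))
E
```

```text
cap [542.1 307.4] [540.7 310.9]
head [528.7  77.3] [528.4  76.9]
rider [580.2  -6.4] [578.2  -6.6]
lend [ 608.6 -161.3] [ 608.5 -162.9]
dist head,rider,lend [np.float64(232.37797547027927), np.float64(317.93402445000146), np.float64(476.01997677061246)] angles -1.626093464725097 -1.4515733094390064 -1.4292250022410447
along rider 313.1045972090599 lateral 55.20466564998384 swing 0.19686846248405243
plate centre [542.6806757  308.65345388  14.        ]
```

Call:
step_arm(
  motion=[
    {"claw":85,"delta_pos":[21.7,-20.9,0],"turn":0},
    {"claw":85,"delta_pos":[21.7,-20.9,0],"turn":0},
    {"claw":85,"delta_pos":[21.7,-20.9,0],"turn":0},
    {"claw":85,"delta_pos":[21.7,-20.9,0],"turn":0},
    {"claw":85,"delta_pos":[21.7,-20.9,0],"turn":0},
    {"claw":85,"delta_pos":[21.7,-20.9,0],"turn":0},
    {"claw":85,"delta_pos":[21.7,-20.9,0],"turn":0},
    {"claw":85,"delta_pos":[21.7,-20.9,0],"turn":0},
  ],
  force=40,
)

```text
clock: 0.77
eef_pos: [330.4, -360.0, 239.1]
tcp_rot: [-3.141, 0.0, 0.378]
contact_force: [0.5, 0.0, -0.5]
opening: 0.995
grasp_force: 0.0
```

Call:
step_arm(
  motion=[
    {"claw":85,"delta_pos":[21.7,-20.9,0],"turn":0},
    {"claw":85,"delta_pos":[21.7,-20.9,0],"turn":0},
    {"claw":85,"delta_pos":[21.7,-20.9,0],"turn":0},
    {"claw":85,"delta_pos":[21.7,-20.9,0],"turn":0},
    {"claw":85,"delta_pos":[21.7,-20.9,0],"turn":0},
    {"claw":85,"delta_pos":[21.7,-20.9,0],"turn":0},
    {"claw":85,"delta_pos":[21.7,-20.9,0],"turn":0},
    {"claw":85,"delta_pos":[21.7,-20.9,0],"turn":0},
  ],
)

```text
clock: 1.43
eef_pos: [430.1, -140.5, 239.2]
tcp_rot: [-3.141, 0.0, 0.378]
contact_force: [0.6, -0.5, 0.1]
opening: 0.993
grasp_force: 0.0
```

Call:
step_arm(
  motion=[
    {"claw":85,"delta_pos":[21.7,-20.9,0],"turn":0},
    {"claw":85,"delta_pos":[21.7,-20.9,0],"turn":0},
    {"claw":85,"delta_pos":[21.7,-20.9,0],"turn":0},
    {"claw":85,"delta_pos":[21.7,-20.9,0],"turn":0},
    {"claw":85,"delta_pos":[21.7,-20.9,0],"turn":0},
    {"claw":85,"delta_pos":[21.7,-20.9,0],"turn":0},
    {"claw":85,"delta_pos":[21.7,-20.9,0],"turn":0},
    {"claw":85,"delta_pos":[21.7,-20.9,0],"turn":0},
  ],
)

```text
clock: 2.1
eef_pos: [529.8, 78.9, 239.0]
tcp_rot: [-3.142, 0.0, 0.378]
contact_force: [0.2, -0.7, 1.2]
opening: 0.994
grasp_force: 0.0
```

Call:
step_arm(
  motion=[
    {"claw":85,"delta_pos":[0,0,0],"turn":-0.114},
    {"claw":85,"delta_pos":[0,0,0],"turn":-0.114},
    {"claw":85,"delta_pos":[0,0,0],"turn":-0.114},
    {"claw":85,"delta_pos":[0,0,0],"turn":-0.114},
    {"claw":85,"delta_pos":[0,0,0],"turn":-0.114},
    {"claw":85,"delta_pos":[0,0,0],"turn":-0.114},
    {"claw":85,"delta_pos":[0,0,0],"turn":-0.114},
    {"claw":85,"delta_pos":[0,0,0],"turn":-0.114},
  ],
)

```text
clock: 2.77
eef_pos: [529.3, 77.4, 238.9]
tcp_rot: [-3.141, 0.0, 1.295]
contact_force: [0.2, 0.3, -0.7]
opening: 0.994
grasp_force: 0.0
```

Call:
step_arm(
  motion=[
    {"claw":85,"delta_pos":[0,0,0],"turn":-0.114},
    {"claw":85,"delta_pos":[0,0,0],"turn":-0.114},
    {"claw":85,"delta_pos":[0,0,0],"turn":0},
    {"claw":85,"delta_pos":[0,0,0],"turn":0},
  ],
)

```text
clock: 3.1
eef_pos: [529.4, 77.4, 239.1]
tcp_rot: [-3.141, 0.0, 1.514]
contact_force: [-0.1, -0.4, -0.3]
opening: 0.994
grasp_force: 0.0
```

Call:
step_arm(
  motion=[
    {"claw":85,"delta_pos":[0,-6.4,10],"turn":0},
    {"claw":85,"delta_pos":[0,0,22],"turn":0},
    {"claw":85,"delta_pos":[0,0,22],"turn":0},
    {"claw":85,"delta_pos":[0,0,22],"turn":0},
    {"claw":85,"delta_pos":[0,0,22],"turn":0},
    {"claw":85,"delta_pos":[0,0,22],"turn":0},
    {"claw":85,"delta_pos":[0,0,20],"turn":0},
    {"claw":85,"delta_pos":[0,0,12],"turn":0},
  ],
)

```text
clock: 3.77
eef_pos: [521.2, 77.5, 84.6]
tcp_rot: [-3.138, 0.001, 1.515]
contact_force: [-0.7, 0.3, -0.1]
opening: 0.995
grasp_force: 0.0
```

Call:
step_arm(
  motion=[
    {"claw":60,"delta_pos":[0,0,0],"turn":0},
    {"claw":56,"delta_pos":[0,0,0],"turn":0},
    {"claw":52,"delta_pos":[0,0,0],"turn":0},
    {"claw":52,"delta_pos":[0,0,0],"turn":0},
  ],
)

```text
clock: 4.1
eef_pos: [523.8, 77.9, 88.2]
tcp_rot: [3.14, -0.0, 1.517]
contact_force: [-0.4, 0.4, 0.4]
opening: 0.605
grasp_force: 0.0
```

```bash
python3 - <<'E'
from h import *
f=grab_frame("side")
cv2.imwrite("pics/s1.png",cv2.resize(f["img"][180:330,220:380,::-1],(640,600),interpolation=cv2.INTER_CUBIC))
E
```

```text
(no output)
```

View pics/s1.png

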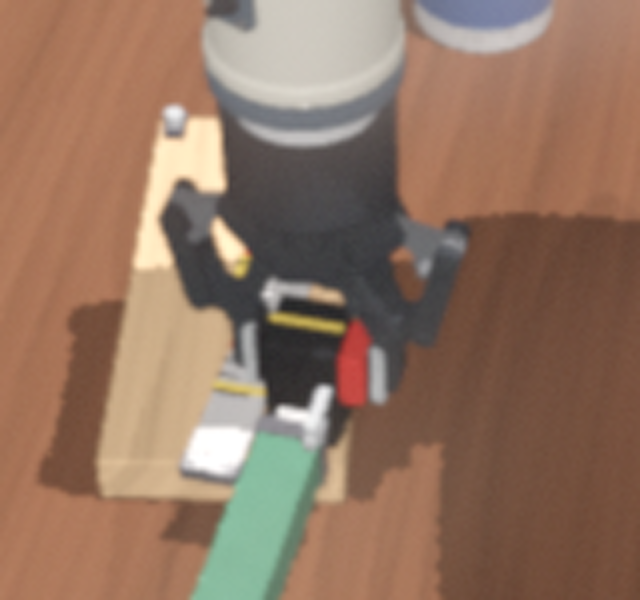

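The pads straddle the head at button height: the left pad is at (248,350) and the right pad at (378,375), facing the button at (352,362). Closing.

Call:
step_arm(
  motion=[
    {"claw":48,"delta_pos":[0,0,0],"turn":0},
    {"claw":44,"delta_pos":[0,0,0],"turn":0},
    {"claw":40,"delta_pos":[0,0,0],"turn":0},
    {"claw":34,"delta_pos":[0,0,0],"turn":0},
    {"claw":30,"delta_pos":[0,0,0],"turn":0},
    {"claw":30,"delta_pos":[0,0,0],"turn":0},
    {"claw":30,"delta_pos":[0,0,0],"turn":0},
    {"claw":30,"delta_pos":[0,0,0],"turn":0},
  ],
  force=40,
)

```text
clock: 4.82
eef_pos: [525.3, 77.8, 89.1]
tcp_rot: [3.138, -0.001, 1.516]
contact_force: [2.8, -2.2, 11.6]
opening: 0.429
grasp_force: 39.6
```

Call:
step_arm(
  motion=[
    {"claw":30,"delta_pos":[-3,0,0],"turn":0},
    {"claw":30,"delta_pos":[-5,0,0],"turn":0},
    {"claw":30,"delta_pos":[-5,0,0],"turn":0},
    {"claw":30,"delta_pos":[-5,0,0],"turn":0},
    {"claw":30,"delta_pos":[-5,0,0],"turn":0},
    {"claw":30,"delta_pos":[-3,0,0],"turn":0},
    {"claw":30,"delta_pos":[0,0,0],"turn":0},
    {"claw":30,"delta_pos":[0,0,0],"turn":0},
  ],
)

```text
clock: 5.48
eef_pos: [523.5, 52.4, 89.1]
tcp_rot: [3.138, -0.002, 1.516]
contact_force: [0.6, 3.9, 12.8]
opening: 0.431
grasp_force: 38.7
```

Call:
step_arm(
  motion=[
    {"claw":30,"delta_pos":[-6,0,0],"turn":0},
    {"claw":30,"delta_pos":[-8,0,0],"turn":0},
    {"claw":30,"delta_pos":[-8,0,0],"turn":0},
    {"claw":30,"delta_pos":[-8,0,0],"turn":0},
    {"claw":30,"delta_pos":[-8,0,0],"turn":0},
    {"claw":30,"delta_pos":[-8,0,0],"turn":0},
    {"claw":30,"delta_pos":[-6,0,0],"turn":0},
    {"claw":30,"delta_pos":[-4,0,0],"turn":0},
  ],
)

```text
clock: 6.15
eef_pos: [520.3, -3.8, 89.1]
tcp_rot: [3.139, -0.002, 1.516]
contact_force: [1.4, 5.5, 13.4]
opening: 0.425
grasp_force: 38.5
```

Call:
step_arm(
  motion=[
    {"claw":30,"delta_pos":[0,0,0],"turn":0},
    {"claw":30,"delta_pos":[0,0,0],"turn":0},
  ],
)

```text
clock: 6.32
eef_pos: [520.3, -3.7, 89.1]
tcp_rot: [3.139, -0.001, 1.516]
contact_force: [0.8, 5.1, 12.1]
opening: 0.425
grasp_force: 38.5
```

```bash
python3 - <<'E'
from h import *
f=grab_frame("side")
cv2.imwrite("pics/s2.png",cv2.resize(f["img"][180:300,240:340,::-1],(500,600),interpolation=cv2.INTER_CUBIC))
E
```

```text
(no output)
```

View pics/s2.png

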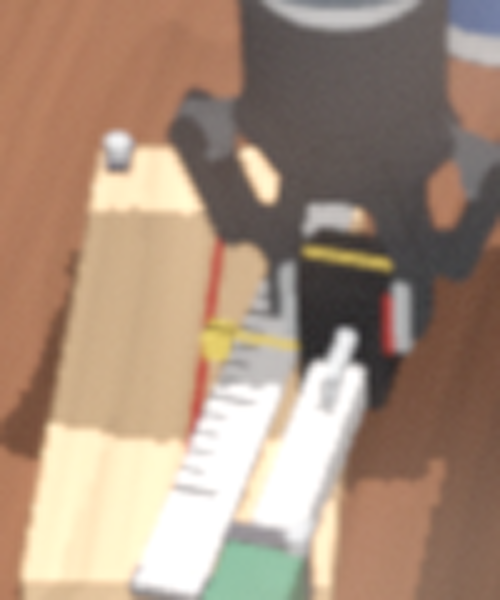

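The arm is drawn out. In the crop the index line runs (304,253)–(392,265), the tongue reaches the rider around (235,332), and the rider is at (217,340). I'll measure the present boom angle and length.

```bash
python3 - <<'E'
from h import *
f=grab_frame("side")
s=lambda u,v:(240+(u+.5)/5-.5,180+(v+.5)/5-.5)
piv=np.array([541.7,308.4])
for n,p,z in [("head",s(348,258),120),("tongueR",s(298,346),65),("tongueL",s(240,333),65),("rider",s(217,335),70)]:
    X=atz(f,p,z)[:2]-piv;print(n,X+piv,np.hypot(*X),np.arctan2(X[1],X[0]))
    th=-1.634;u=np.array([np.cos(th),np.sin(th)]);print("  along",X@u,"lat",-u[1]*X[0]+u[0]*X[1])
g=grab_frame("top");save(g,"top2")
cv2.imwrite("pics/t2c.png",cv2.resize(g["img"][170:270,165:395,::-1],(782,340),interpolation=cv2.INTER_CUBIC))
E
```

```text
head [521.21836141  -3.57498012] 312.6465828101932 -1.6363537901067386
  along 312.6457167283055 lat -0.7359037539991995
tongueR [543.79675678  -7.86726749] 316.27421784343267 -1.5641667249599944
  along 315.5033461217535 lat 22.068517359625865
tongueL [568.41651248 -11.26869709] 320.7831790174863 -1.4874144749307676
  along 317.34296093596856 lat 46.853954848624944
rider [575.84321455  -3.52632943] 313.7894104154445 -1.46177114036907
  along 309.14696995850676 lat 53.776807773856994
```

Call:
step_arm(
  motion=[
    {"claw":30,"delta_pos":[0,1.95,0],"turn":-0.0062},
    {"claw":30,"delta_pos":[0.03,3.91,0],"turn":-0.0125},
    {"claw":30,"delta_pos":[0.03,3.91,0],"turn":-0.0125},
    {"claw":30,"delta_pos":[0.03,3.91,0],"turn":-0.0125},
    {"claw":30,"delta_pos":[0.03,3.91,0],"turn":-0.0125},
    {"claw":30,"delta_pos":[0.03,3.91,0],"turn":-0.0125},
    {"claw":30,"delta_pos":[0.03,3.91,0],"turn":-0.0125},
    {"claw":30,"delta_pos":[0.03,3.91,0],"turn":-0.0125},
  ],
)

```text
clock: 7.13
eef_pos: [549.7, -3.5, 89.1]
tcp_rot: [3.139, -0.001, 1.611]
contact_force: [-0.5, 5.4, 13.2]
opening: 0.426
grasp_force: 38.8
```

Call:
step_arm(
  motion=[
    {"claw":30,"delta_pos":[0.03,3.91,0],"turn":-0.0125},
    {"claw":30,"delta_pos":[0.03,3.91,0],"turn":-0.0125},
    {"claw":30,"delta_pos":[0.03,3.91,0],"turn":-0.0125},
    {"claw":30,"delta_pos":[0.03,3.91,0],"turn":-0.0125},
    {"claw":30,"delta_pos":[0.03,3.91,0],"turn":-0.0125},
    {"claw":30,"delta_pos":[0.03,3.91,0],"turn":-0.0125},
    {"claw":30,"delta_pos":[0.03,3.91,0],"turn":-0.0125},
    {"claw":30,"delta_pos":[0.03,3.91,0],"turn":-0.0125},
  ],
)

```text
clock: 7.8
eef_pos: [580.6, -0.5, 89.1]
tcp_rot: [3.139, -0.001, 1.711]
contact_force: [-0.8, 5.2, 12.7]
opening: 0.427
grasp_force: 38.6
```

Call:
step_arm(
  motion=[
    {"claw":30,"delta_pos":[0,1.95,0],"turn":-0.0062},
    {"claw":30,"delta_pos":[0,0,0],"turn":0},
    {"claw":30,"delta_pos":[0,0,0],"turn":0},
  ],
)

```text
clock: 8.05
eef_pos: [582.8, -0.2, 89.1]
tcp_rot: [3.138, -0.001, 1.717]
contact_force: [1.5, 5.9, 11.5]
opening: 0.432
grasp_force: 40.0
```

```bash
python3 - <<'E'
from h import *
import pickle
f=grab_frame("side");pickle.dump(f,open("s3.pkl","wb"))
g=grab_frame("top");pickle.dump(g,open("t3.pkl","wb"))
a=cv2.resize(f["img"][185:285,250:340,::-1],(540,600),interpolation=cv2.INTER_CUBIC)
cv2.imwrite("pics/s3.png",a)
cv2.imwrite("pics/t3.png",cv2.resize(g["img"][180:270,240:360,::-1],(800,600),interpolation=cv2.INTER_CUBIC))
E
```

```text
(no output)
```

View pics/s3.png

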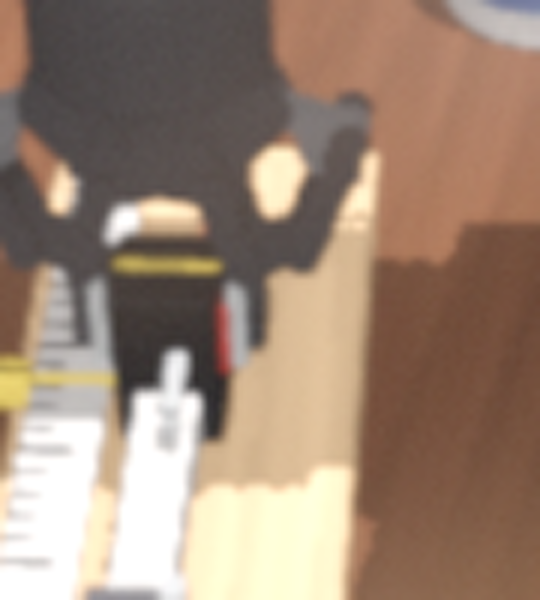

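View pics/t3.png

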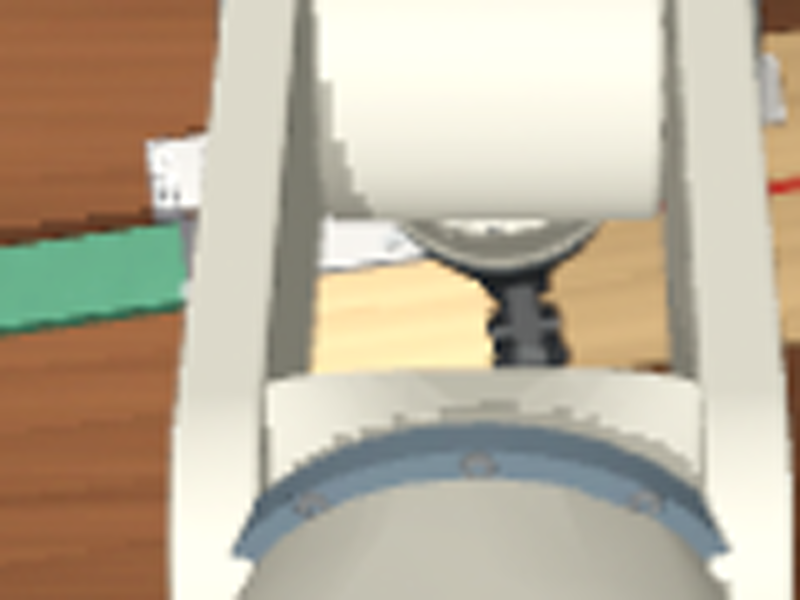

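In the side view the index line is centred at (167,265) in the crop and the tongue is at row 380, level with the rider at the left edge. The top view of the head is blocked by the wrist. I'll take a tighter side crop.

```bash
python3 - <<'E'
from h import *
import pickle
f=pickle.load(open("s3.pkl","rb"))
cv2.imwrite("pics/s4.png",cv2.resize(f["img"][215:275,235:300,::-1],(650,600),interpolation=cv2.INTER_CUBIC))
piv=np.array([541.7,308.4])
X=atz(f,(250+167.5/6-.5,185+265.5/6-.5),120)[:2]-piv
print(X+piv,np.hypot(*X),np.arctan2(X[1],X[0]))
i=f["img"].astype(int);m=(i[...,0]>130)&(i[...,1]>110)&(i[...,2]<70)
n,lab,st,ce=cv2.connectedComponentsWithStats(m[215:275,235:300].astype(np.uint8))
print(st,ce)
E
```

```text
[ 5.83336023e+02 -8.42618670e-02] 311.2813811270625 -1.4366373732251232
[[   0    0   65   60 3900]] [[32.  29.5]]
```

View pics/s4.png

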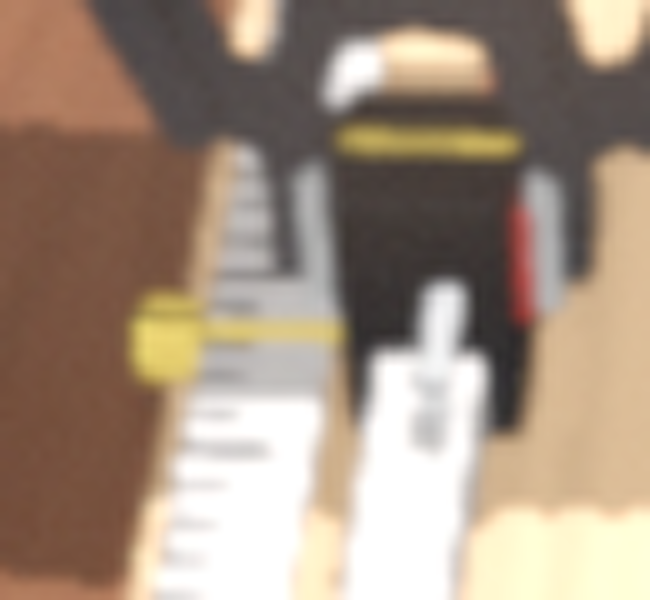

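```bash
python3 - <<'E'
from h import *
import pickle
f=pickle.load(open("s3.pkl","rb"))
S=pickle.load(open("side0.pkl","rb"));T=pickle.load(open("top0.pkl","rb"))
c=lambda u,v:(235+(u+.5)/10-.5,215+(v+.5)/10-.5)
piv=np.array([541.7,308.4]);th=-1.4366
u=np.array([np.cos(th),np.sin(th)]);w=np.array([-u[1],u[0]])
for n,p,z in [("idxL",c(340,139),120),("idxR",c(520,144),120),("riderMark",c(167,310),70),("rider topback",c(172,294),70),("ridertopfront",c(165,328),70),("tongL",c(205,331),65),("tongR",c(343,332),65)]:
    X=atz(f,p,z)[:2]-piv;print(n,(X@u).round(1),(X@w).round(1))
# red line direction: red pixels on the board in both initial views
for F in (T,S):
    i=F["img"].astype(int);m=(i[...,0]>150)&(i[...,1]<90)&(i[...,2]<90)
    v,x=np.nonzero(m);P=np.array([atz(F,(a,b),27)[:2] for a,b in zip(x,v)])
    d=P-piv;k=(np.hypot(*d.T)>225)&(np.hypot(*d.T)<480)&(abs(np.arctan2(d[:,1],d[:,0])+1.429)<.06)
    P=P[k];mu=P.mean(0);_,_,V=np.linalg.svd(P-mu);e=V[0]*np.sign(-V[0,1])
    print("line n",len(P),"angle",np.arctan2(e[1],e[0]),"x at y=0",mu[0]-mu[1]*e[0]/e[1],"x at y=308",mu[0]+(308.4-mu[1])*e[0]/e[1])
    print("head0 rider0",)
# top view boom: sleeve/pivot now vs line
E
```

```text
idxL 311.5 17.3
idxR 311.3 -17.8
riderMark 314.4 56.1
rider topback 319.1 55.8
ridertopfront 309.2 55.8
tongL 313.8 48.8
tongR 314.5 21.0
line n 31 angle -1.4321960967321723 x at y=0 585.2310965287446 x at y=308 542.2109595234825
head0 rider0
line n 3 angle -1.3358187468614002 x at y=0 585.8548744772604 x at y=308 512.0239149186425
head0 rider0
```

```bash
python3 - <<'E'
from h import *
import pickle
S=pickle.load(open("side0.pkl","rb"));T=pickle.load(open("top0.pkl","rb"));S3=pickle.load(open("s3.pkl","rb"))
def cen(F,box,z,q=.4):
    x0,y0,x1,y1=box;i=F["img"][y0:y1,x0:x1].astype(float)
    Y=np.clip(np.minimum(i[...,0],i[...,1])-i[...,2],0,None);Y=np.where(Y>q*Y.max(),Y,0)
    v,x=np.mgrid[y0:y1,x0:x1];p=((x*Y).sum()/Y.sum(),(v*Y).sum()/Y.sum())
    return np.round(p,2),atz(F,p,z)[:2]
t=lambda u,v:(165+u/3.4,170+v/3.4)
piv=np.array([541.7,308.4])
def show(n,F,box,z,th):
    p,X=cen(F,box,z);d=X-piv;u=np.array([np.cos(th),np.sin(th)])
    print(n,p,X.round(1),"along",(d@u).round(2),"lat",(-u[1]*d[0]+u[0]*d[1]).round(1))
show("T idx",T,(280,226,287,244),120,-1.626)
show("T tongue",T,(283,216,288,225),65,-1.626)
show("T rider",T,(314,211,324,218),70,-1.626)
show("S idx",S,(287,256,307,263),120,-1.626)
show("S tongue",S,(273,273,287,280),65,-1.626)
show("S3 idx",S3,(268,226,288,232),120,-1.4366)
show("S3 tongue",S3,(257,245,270,251),65,-1.4366)
E
```

```text
T idx [282.29 233.36] [528.3  78.7] along 230.07 lat -0.7
T tongue [285.   219.75] [566.8  76.5] along 230.12 lat 37.8
T rider [317.91 214.33] [578.8  -5.7] along 311.61 lat 54.4
S idx [296.68 260.14] [528.5  77.3] along 231.45 lat -0.4
S tongue [278.4  276.35] [567.3  72.8] along 233.86 lat 38.6
S3 idx [277.29 228.79] [5.835e+02 1.000e-01] along 311.15 lat 0.2
S3 tongue [262.75 247.62] [616.8   1.3] along 314.42 lat 33.3
```

Call:
step_arm(
  motion=[
    {"claw":30,"delta_pos":[-1,0.9,0],"turn":-0.003},
    {"claw":30,"delta_pos":[-1,0.9,0],"turn":-0.003},
    {"claw":30,"delta_pos":[0,0,0],"turn":0},
    {"claw":30,"delta_pos":[0,0,0],"turn":0},
    {"claw":30,"delta_pos":[0,0,0],"turn":0},
    {"claw":30,"delta_pos":[0,0,0],"turn":0},
  ],
)

```text
clock: 8.65
eef_pos: [584.6, -1.9, 89.1]
tcp_rot: [3.139, -0.001, 1.723]
contact_force: [0.6, 5.9, 12.6]
opening: 0.43
grasp_force: 39.5
```

```bash
python3 - <<'E'
from h import *
F=grab_frame("side");piv=np.array([541.7,308.4])
fs=[F["img"].astype(float)]+[grab_frame("side")["img"].astype(float) for _ in range(5)]
im=np.mean(fs,0);F["img"]=im
def cen(box,z,q=.4):
    x0,y0,x1,y1=box;i=im[y0:y1,x0:x1]
    Y=np.clip(np.minimum(i[...,0],i[...,1])-i[...,2],0,None);Y=np.where(Y>q*Y.max(),Y,0)
    v,x=np.mgrid[y0:y1,x0:x1];return atz(F,((x*Y).sum()/Y.sum(),(v*Y).sum()/Y.sum()),z)[:2]
X=cen((268,224,290,232),120);d=X-piv;print("head",X,np.hypot(*d),np.arctan2(d[1],d[0]))
h=X;print(sense()["eef_pos"],sense()["contact_force"],sense()["opening"])
th=-1.432;u=np.array([np.cos(th),np.sin(th)]);w=np.array([-u[1],u[0]])
# model check: overlay predicted points relative to head
Z=lambda a,l,z:np.r_[piv+a*u+l*w,z]
r=np.hypot(*d)
print("tongue along",(cen((257,243,270,250),67.4)-piv)@u)
print("pred px rider mark at head along",proj(F,[Z(r,49,70),Z(r,61,70),Z(r,55,58),Z(r+6,55,70),Z(r-6,55,70)]))
print("line pts px",proj(F,[np.r_[585.3,0,27],np.r_[608.5,-162,27]]))
cv2.imwrite("pics/s5.png",cv2.resize(im[200:275,225:300,::-1].astype(np.uint8),(600,600),interpolation=cv2.INTER_CUBIC))
E
```

```text
head [585.62537653  -1.88640195] 313.38010456602956 -1.430166805244237
[584.58491548  -1.94664847  89.12671344] [ 0.33081674  5.6985753  12.07697568] 0.4290509393220818
tongue along 313.7977501123073
pred px rider mark at head along [[253.99254183 246.05483804]
 [248.04115685 245.92399737]
 [251.57178239 250.27911922]
 [251.41272549 243.92813376]
 [250.61675289 248.0670175 ]]
line pts px [[279.26319675 262.35272332]
 [285.91964757 210.86419285]]
```

View pics/s5.png

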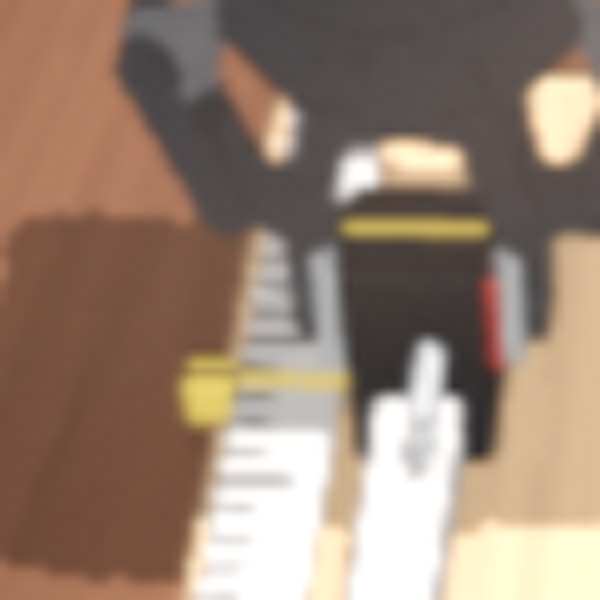

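The tongue now meets the rider: tongue row 381, rider mark about (208,368) in the crop. The head is over the line to within 0.5 mm. I'll check the mark's position with one numeric profile.

```bash
python3 - <<'E'
from h import *
F=grab_frame("side")
im=np.mean([grab_frame("side")["img"].astype(float) for _ in range(6)],0)
print(im[242:255,248:254].mean(1).round().astype(int).tolist())
T=grab_frame("top");import pickle
T=pickle.load(open("top0.pkl","rb"))
print(T["img"][209:219,314:324].min(2)) ; print(T["img"][209:219,314:324,0])
E
```

```text
[[122, 88, 68], [123, 89, 69], [152, 125, 76], [189, 164, 89], [179, 156, 84], [211, 188, 100], [228, 204, 112], [224, 201, 110], [221, 197, 109], [216, 192, 108], [196, 171, 101], [165, 138, 98], [157, 128, 107]]
[[189 188 189 188 188 189 189 189 189 189]
 [189 189 189 189 187 187 187 178 153 186]
 [186 186 185 177 135 135 135 133 145 183]
 [182 178 152 108 101  89  95  91  79  90]
 [134 108  75  66  73  67  62  45  52  64]
 [ 74  66  56  63  72  61  70  94 142 190]
 [100 110  75  66  72  63  78 108 145 183]
 [128 119  84  75  75  75  86 110 130 136]
 [181 205 159 120 133  82  90 122 131 124]
 [227 248 241 217 226 246 241 218 227 250]]
[[255 255 255 255 255 255 255 255 255 255]
 [255 255 255 255 255 255 255 255 241 255]
 [255 255 255 255 222 222 222 219 233 255]
 [255 255 255 255 211 222 230 208 226 255]
 [255 255 255 255 218 255 255 200 223 255]
 [255 255 255 255 232 255 255 194 240 255]
 [222 238 255 255 234 255 255 188 235 255]
 [213 230 255 255 214 255 255 195 214 222]
 [208 234 220 181 174 180 194 182 200 196]
 [235 255 250 224 234 255 250 226 235 255]]
```

```bash
python3 -c "
from rig import *
s=sense();print(s['clock'],s['eef_pos'],s['grasp_force'],s['opening']);print(sign_off())"
```

```text
9.35 [584.56128544  -1.93394404  89.12684135] 39.462931752204895 0.42724350374536274
the job is handed in; nothing more can be done
None
```

I handed the job in at 9.35 s, with the button still pinched in, the index line level with the rider's mark and the pointer over the red line; by my camera measurements both are within about 1 mm, though the pointer tip was hidden, so its place is taken from the head.

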